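# Set up the copybook stand's leg

### The arm

A 6-joint arm with a two-finger parallel gripper is mounted at the origin on the work surface. World frame = base frame: x ahead of the robot, y to its left, z up, the work surface at z = 0. Lengths are in m, angles in rad, forces in N, time in s.
With the tool pointing down it reaches from about 0.35 to 0.775 m from the base axis. Payload 5.5 kg.
Tool frame: the origin (TCP) lies at the very end of the fingers, on their centre line; the grasp point (between the pads) lies 19 mm behind it; z points along the fingers, y is the line along which they close (so a half turn about z gives the same grasp; the last joint's range is limited). The gripper opens to 85 mm and grips with 20 to 120 N. Pads are 22 mm wide; open, the fingers measure 114 mm over their backs; the gripper's body (76 mm by 85 mm) begins 54 mm behind the grasp point. The pads swing forward as they close: fully open they stand 13 mm farther back than shut.
Start: joints at [-0.14, 0.313, 0.046, 1.304, 0, 1.431], TCP at [0.575, -0, 0.231] pointing down, gripper open.
Joint ranges: [-2.76, 2.76], [-0.86, 1.69], [-1.03, 1.26], [-2.2, 2.34], [-1.47, 1.5], [-3.14, 3.14]. Speed limits (rad/s): [2.57, 2.57, 3.14, 3.14, 3.14, 3.14].

### API

Orientations are given as a unit quaternion [w, x, y, z].
In Python, from workcell import env, cams, ticket, spotter gives the robot as it stands.
- The arm moves only by the tool jog_arm, never from a script. Its argument "increments" is a list that holds one entry, the list of rows, each a list of 7 numbers: the shift along the tool's x, y, z in units of 0.25 m (1.0 is 0.25 m), then the turn, a rotation vector about the tool's x, y, z in units of 180 degrees (1.0 is 180 degrees), then the closure in counts, from 0 (fully open) to 255 (shut). A call has 1 to 20 rows; each row shifts and turns the commanded pose from where the row before left it, along the tool's axes as they then stand; what a row does not reach is not made up. A row lasts 1/10 s, in which the tool goes at most 50 mm and 8.59 degrees, less where a joint would pass 70% of its speed; a pose out of reach is approached as far as the arm can. A call with a number of a shift or a turn outside -1 to 1 is refused whole. A call with a gripper value outside its range is refused whole. The fingers move at their own pace and stop on an object; "force" is the grip in N (left out, the last holds). Time passes only in rows, so rows that do not move let the fingers close. It gives the time, the measured TCP pose, the force, the opening and the grip force at its end, in the units of the state.
- env.get_state(): the state, without advancing time (a new reading comes with each control period).
- cams.read_camera(name): name is "scene" or "side" or "wrist"; returns a dict with "pixels" (384x512x3 uint8, red, green, blue), "fx", "fy", "cx", "cy" (pixels), "xyz" and "attitude" of the camera in the world; the wrist camera has in their place "mount" (4x4, takes a point from camera to tool coordinates, whose origin is the TCP and whose axes are the flange's). Camera axes: x right, y down, z forward; pixel columns grow to the right and rows downward; lengths in m; the calibration is good to about 2 mm. A picture is of the moment at which its call begins: read the wrist's pose just before it. There is no depth.
- ticket.hand_in(): hands the job in; it is judged then, once.
Trained networks look in the newest picture that a camera, given by its name, has taken for a name from the list of things; names that differ only in an ending like _2 or _b are one class to them, and where a whole thing is asked for, a point or a joint stands for the part that bears it (a point fixed in the world has none). Each returns a list of dicts, best first, with "conf" (0 to 1); they miss things now and then, are a little off and sometimes report something else, mostly with a low value. They report only what shows in the picture. A call takes as long as a camera call. They do not tell look-alikes from the thing itself.
- spotter.find_in(target, camera): "uv" ([column, row] in pixels, amid what is visible of it).
- spotter.cut_out(target, camera): "region" (384x512 bool, what is visible of it) and "uv" ([column, row] in pixels, amid what is visible of it).
- spotter.landmark_of(target, camera): "uv" ([column, row] in pixels: a listed point, or the origin of a listed thing).
The state is a dict: "clock": time; "joint_pos": joint angles; "qvel": joint speeds; "tau": joint torques, N m; "tcp_pos": TCP position; "orientation": TCP orientation; "wrist_force": force on the tool from outside, world axes, zero at the start; "ft_torque": the same for the moment, N m; "finger_gap": finger opening in m; "grip_force": force on a finger pad.
Only numpy, scipy, OpenCV 4.12 (cv2) and the standard library are available. Lean on these libraries where they do the work, as an engineer would, in place of code of your own. Each camera call takes 0.05 s, during which the arm holds its last target. There are 200 camera calls.

### The job

Two wooden copybook stands lie face down on the felt with their steel legs folded flat. On the larger stand, swing the leg up and over past upright until it leans fully back against its stop and stays open by itself, then let go of it. Leave the smaller stand's leg folded and do not disturb the ink bowl.

Things in the scene. Friction and masses are not known exactly. Their poses are not given: they have to be found in the camera images.
- copy_stand_hinge (a point): Middle of the leg's hinge line on the LARGER stand (wooden panel 210 x 250 mm, 16 mm thick, lying back up, fixed). 44 mm above the table, 30 mm from the panel's centre towards its -x edge; it stays put as the leg swings. y axis = hinge line, z up, x along the folded leg. Wooden hinge blocks 52 mm above the table flank the leg here; rubber rests stand under its arms, 30 mm short of the bar.
- copy_leg (a joint): Leg of the larger stand: a U of 10 mm steel rod, arms 80 mm apart, closed by a round bar 120 mm from the hinge, parallel to it. Bar middle = hinge + 120 mm (cos q along x, sin q along z). q in rad: 0 folded (bar 23 mm clear of the panel, the U empty), 1.57 upright, 2.0 against its stop, fully open. 190 g, free hinge, no spring: released it falls back flat, past upright onto the stop.
- small_leg (a joint): Leg angle (rad) of the SMALLER stand (panel 150 x 170 mm, same make; leg 80 mm long, 60 mm wide, 8 mm rod): 0 folded flat, 2.0 fully open. It is to stay folded. This stand lies on the other side (left or right) of the robot's middle line, its centre at least 0.47 m from the larger one's.
- ink_bowl: Loose black bowl, 90 mm wide, 35 mm high, 250 g, on the table between the two stands; origin at the centre of its underside. To be left where it is.
There are look-alikes about, which are no part of the job. Leave any red or turquoise look-alike of the part that bears small_leg alone.

How it is judged:
At the end, for the whole second after the job is handed in: The larger stand's leg leans back within 0.17 rad (10 degrees) of its stop (leg angle above 1.83) and is at rest; the smaller stand's leg is folded (below 0.15 rad); the ink bowl is within 30 mm of where it stood (value of joint copy_leg above 1.83 rad and velocity of joint copy_leg between -0.1 and 0.1 rad/s and value of joint small_leg below 0.15 rad and distance of ink_bowl from where it was at the start of the episode below 0.03 m); the robot touches nothing.
It fails at once if the smaller stand's leg is swung up (more than 0.4 rad) (value of joint small_leg above 0.4 rad).
It fails at once if the ink bowl is pushed more than 30 mm or tipped by more than 0.4 rad (distance of ink_bowl from where it was at the start of the episode above 0.03 m or angle between ink_bowl's own z axis and vertical above 0.4 rad).
It also fails if it takes over 40 s, if anything falls off the work surface, if the arm or the gripper's body presses on something with over 40 N, if the wrist force passes 120 N, or if a joint passes its speed limit or range.

## Working session

There is one attempt and no reset: what is moved stays moved. The work goes in short steps, Python scripts to look and compute and a tool call to move; the robot and the scene stay as the last step left them, time stands still between calls to the robot, and variables do not carry over. Pictures are saved under pics/ and viewed, at most 10 in all, crops included, and the job is handed in when it is done.

Besides the shell and the picture viewer there is one more tool, called after "Request:" as name(argument=value, ...), one argument or row to a line, values as JSON. jog_arm: Moves the arm, as the interface text tells. Shifts and turns lie within -1 to 1; 1 stands for 0.25 m of shift or 180 degrees of turn. Its arguments: {"type":"object","properties":{"increments":{"type":"array"},"force":{"type":"number"}},"required":["increments"]}

```bash
mkdir -p pics; cat > h.py <<'E'
import numpy as np,cv2
from scipy.spatial.transform import Rotation as R
from workcell import env,cams,ticket,spotter
def rot(a):
    a=np.array(a,float)
    return a if a.shape==(3,3) else R.from_quat(a[[1,2,3,0]]).as_matrix()
def cam(name):
    s=env.get_state(); c=cams.read_camera(name)
    if name=='wrist':
        T=np.eye(4);T[:3,:3]=rot(s['orientation']);T[:3,3]=s['tcp_pos'];M=T@np.array(c['mount'])
        c['R'],c['t']=M[:3,:3],M[:3,3]
    else: c['R'],c['t']=rot(c['attitude']),np.array(c['xyz'])
    return c
def toz(c,uv,z):
    d=c['R']@np.array([(uv[0]-c['cx'])/c['fx'],(uv[1]-c['cy'])/c['fy'],1])
    return c['t']+d*(z-c['t'][2])/d[2]
def proj(c,p):
    q=c['R'].T@(np.array(p)-c['t']); return np.array([q[0]/q[2]*c['fx']+c['cx'],q[1]/q[2]*c['fy']+c['cy']])
def save(c,n): cv2.imwrite('pics/'+n,c['pixels'][:,:,::-1])
E
python3 - <<'E'
from h import *
ims=[]
for n in ['scene','side','wrist']:
    c=cam(n); ims.append(c['pixels']); print(n,c['t'].round(3),c['R'][:,2].round(2))
    for t,z in [('copy_stand_hinge',.044),('copy_leg',.044),('small_leg',.035),('ink_bowl',0)]:
        for f in (spotter.landmark_of,spotter.find_in):
            try: print(n,t,f.__name__,[(np.round(r['uv']),round(r['conf'],2),toz(c,r['uv'],z).round(3)[:2]) for r in f(t,n)])
            except Exception as e: print(n,t,f.__name__,str(e)[:60])
big=np.zeros((384,1024,3),np.uint8);big[:,:512]=ims[0];big[:,512:]=ims[1]
cv2.imwrite('pics/a.png',cv2.resize(ims[0],(800,600))[:,:,::-1]);cv2.imwrite('pics/b.png',np.hstack(ims[1:])[:,:,::-1][:, :].copy() if 0 else cv2.resize(np.hstack(ims[1:]),(800,300))[:,:,::-1])
print(env.get_state()['orientation'])
E
```

```text
scene [0.949 1.081 1.334] [-0.3  -0.56 -0.77]
scene copy_stand_hinge call [(array([183., 127.]), 0.63, array([ 0.522, -0.292]))]
scene copy_stand_hinge call [(array([176., 142.]), 0.6, array([ 0.578, -0.227]))]
scene copy_leg call it knows: copy_stand_hinge, ink_bowl
scene copy_leg call []
scene small_leg call it knows: copy_stand_hinge, ink_bowl
scene small_leg call [(array([318., 189.]), 0.73, array([0.224, 0.233])), (array([254., 208.]), 0.56, array([0.464, 0.197])), (array([246., 107.]), 0.52, array([ 0.238, -0.29 ]))]
scene ink_bowl call [(array([182., 197.]), 0.77, array([0.657, 0.004]))]
scene ink_bowl call [(array([180., 193.]), 0.64, array([ 0.657, -0.019]))]
side [-0.237 -0.795  0.816] [ 0.48  0.69 -0.54]
side copy_stand_hinge call [(array([386., 259.]), 0.67, array([ 0.548, -0.295]))]
side copy_stand_hinge call [(array([378., 266.]), 0.64, array([ 0.511, -0.301]))]
side copy_leg call it knows: copy_stand_hinge, ink_bowl
side copy_leg call [(array([365., 254.]), 0.62, array([ 0.517, -0.249]))]
side small_leg call it knows: copy_stand_hinge, ink_bowl
side small_leg call [(ar
[... 238 characters left out ...]
 0.014]))]
wrist [0.574 0.081 0.374] [ 0.   -0.31 -0.95]
wrist copy_stand_hinge call []
wrist copy_stand_hinge call [(array([234., 301.]), 0.57, array([ 0.544, -0.199]))]
wrist copy_leg call it knows: copy_stand_hinge, ink_bowl
wrist copy_leg call [(array([253., 301.]), 0.89, array([ 0.572, -0.199]))]
wrist small_leg call it knows: copy_stand_hinge, ink_bowl
wrist small_leg call [(array([ 17., 328.]), 0.65, array([ 0.196, -0.258])), (array([171.,   4.]), 0.64, array([0.485, 0.184]))]
wrist ink_bowl call [(array([312., 167.]), 0.79, array([ 0.657, -0.004]))]
wrist ink_bowl call [(array([315., 170.]), 0.55, array([ 0.662, -0.008]))]
[7.28702229e-05 7.07110173e-01 7.07103385e-01 4.28261499e-05]
```

View pics/a.png

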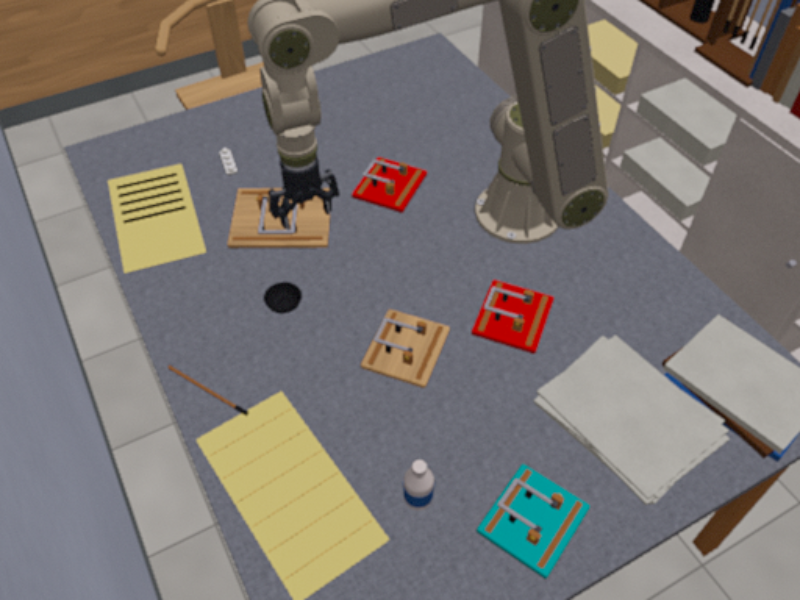

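View pics/b.png

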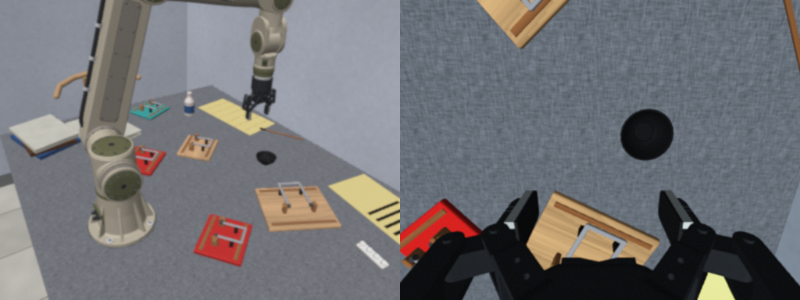

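In the scene picture (800x600) the stands are:
- Wooden at (280,217): about 0.25 m across, on the robot's right at y≈-0.29.
- Wooden at (405,347): smaller, on the left.
- Red at (390,183) and (513,315), and turquoise at (535,520): look-alikes.
- The ink bowl is at (283,297).

The larger stand is the wooden one at (280,217). I'll go above it and confirm from close up.

Request:
jog_arm(
  increments=[
    [[-0.19,-0.02,0,0,0,0,0],[-0.19,-0.02,0,0,0,0,0],[-0.19,-0.02,0,0,0,0,0],[-0.19,-0.02,0,0,0,0,0],[0,0,0,0,0,0,0],[0,0,0,0,0,0,0],[0,0,0,0,0,0,0]],
  ],
)

```text
clock: 1.75
tcp_pos: [0.555, -0.1893, 0.2313]
orientation: [-0.0, 0.707, 0.707, 0.0]
wrist_force: [-0.6, -0.2, 0.5]
finger_gap: 0.0852
grip_force: 0.0
```

```bash
python3 - <<'E'
from h import *
print(env.get_state()['tcp_pos'])
c=cam('wrist')
np.savez('w1.npz',**{k:c[k] for k in ['pixels','R','t','fx','fy','cx','cy']})
for t in ['copy_stand_hinge']:
    print([(np.round(r['uv']),round(r['conf'],2),toz(c,r['uv'],.044).round(3)) for r in spotter.landmark_of(t,'wrist')])
r=spotter.cut_out('copy_leg','wrist'); 
im=cv2.resize(c['pixels'],(800,600))
for x in r[:2]:
    m=x['region'];print(x['conf'],x['uv'],m.sum())
    cs,_=cv2.findContours(cv2.resize(m.astype(np.uint8),(800,600)),0,2);cv2.drawContours(im,cs,-1,(0,255,0),1)
cv2.imwrite('pics/c.png',im[:,:,::-1])
E
```

```text
[ 0.55495119 -0.18932396  0.23127184]
[(array([242., 253.]), 0.81, array([ 0.537, -0.306,  0.044]))]
0.56 [284.7, 215.1] 1911
```

View pics/c.png

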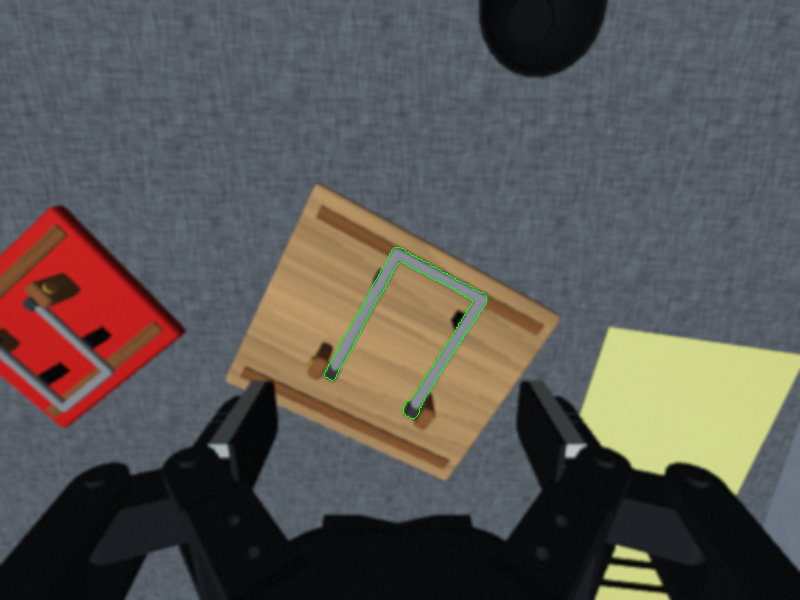

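The close-up shows the larger wooden stand: bar corners at (397,254) and (482,299), arm ends at the hinge at (331,374) and (411,410). The red look-alike at left is distinct. The plan is to pinch the bar from above with a light grip, with the fingers closing along the leg. Then I'll carry it round the 120 mm arc with the tool vertical, so the bar turns in the pads.

```bash
python3 - <<'E'
from h import *
c=dict(np.load('w1.npz'))
P=[toz(c,np.array(p)*.64,.044) for p in [(397,254),(482,299),(331,374),(411,410)]]
for p in P: print(p.round(4))
bar=(P[0]+P[1])/2; h=(P[2]+P[3])/2; d=bar-h; print(bar,h,np.linalg.norm(d),np.linalg.norm(P[1]-P[0]))
print('yaw leg',np.degrees(np.arctan2(d[1],d[0])),'perp bar',np.degrees(np.arctan2(*(P[1]-P[0])[[1,0]]))+90)
s=env.get_state();T=rot(s['orientation']); print(T.round(3),s['tcp_pos'],s['joint_pos'])
print('shift to bar tool frame',T.T@(bar-s['tcp_pos'])/.25)
E
```

```text
[ 0.5546 -0.1774  0.044 ]
[ 0.6251 -0.2153  0.044 ]
[ 0.4965 -0.2848  0.044 ]
[ 0.5674 -0.3213  0.044 ]
[ 0.58986751 -0.19633471  0.044     ] [ 0.53190954 -0.30303519  0.044     ] 0.12142536406363806 0.0800462588091379
yaw leg 61.48991180499547 perp bar 61.736960109734916
[[-0.002  1.     0.   ]
 [ 1.     0.002  0.   ]
 [ 0.     0.    -1.   ]] [ 0.55527202 -0.18857415  0.23148088] [-4.64321327e-01  3.35514642e-01  7.77949325e-02  1.31293165e+00
  1.69056816e-04  1.10436863e+00]
shift to bar tool frame [-0.031398    0.13816214  0.74994923]
```

Request:
jog_arm(
  increments=[
    [[-0.03,0.139,0,0,0,0,90],[0,0,0.065,0,0,-0.0428,90],[0,0,0.065,0,0,-0.0428,90],[0,0,0.065,0,0,-0.0428,90],[0,0,0.065,0,0,-0.0428,90],[0,0,0.065,0,0,-0.0428,90],[0,0,0.065,0,0,-0.0428,90],[0,0,0.065,0,0,-0.0428,90],[0,0,0.065,0,0,-0.0428,90],[0,0,0,0,0,0,90],[0,0,0,0,0,0,90],[0,0,0,0,0,0,90]],
  ],
)

```text
clock: 3.1
tcp_pos: [0.5906, -0.1973, 0.1025]
orientation: [0.001, 0.246, 0.969, -0.0]
wrist_force: [-0.2, -0.7, -0.2]
finger_gap: 0.0549
grip_force: 0.0
```

```bash
python3 - <<'E'
from h import *
s=env.get_state();T=rot(s['orientation']);print(s['tcp_pos'],T.round(3)[:, :2])
c=cam('wrist');im=cv2.resize(c['pixels'],(800,600))
bar=np.array([.5899,-.1963,.044]);b=np.array([.88,-.475,0])
for p in [bar,bar+.04*b,bar-.04*b,[s['tcp_pos'][0],s['tcp_pos'][1],.044]]:
    u=proj(c,p)/.64;print(u.round());cv2.circle(im,tuple(int(x) for x in u),4,(0,255,0),1)
print('shift',T.T@(bar-s['tcp_pos'])/.25)
cv2.imwrite('pics/d.png',im[:,:,::-1])
E
```

```text
[ 0.59062224 -0.19726964  0.10249689] [[-0.879  0.476]
 [ 0.476  0.879]
 [-0.002  0.   ]]
[397. 326.]
[398. 394.]
[397. 250.]
[396. 328.]
shift [0.00481352 0.00200114 0.23397945]
```

View pics/d.png

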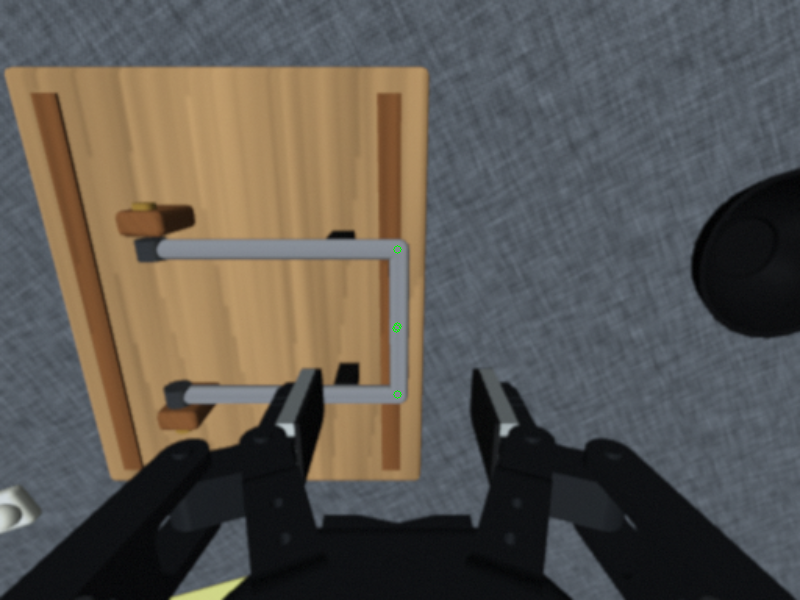

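The projected bar points (397,250–394) sit on the bar, so the gripper is aligned. A low strip runs beneath the bar, so I'll keep the tips about 33 mm up. Now descend and pinch.

Request:
jog_arm(
  increments=[
    [[0.003,0.002,0.09,0,0,0,90],[0,0,0.09,0,0,0,90],[0,0,0.07,0,0,0,90],[0,0,0.028,0,0,0,90],[0,0,0,0,0,0,130],[0,0,0,0,0,0,160],[0,0,0,0,0,0,190],[0,0,0,0,0,0,210],[0,0,0,0,0,0,255],[0,0,0,0,0,0,255],[0,0,0,0,0,0,255],[0,0,0,0,0,0,255]],
  ],
  force=25,
)

```text
clock: 4.35
tcp_pos: [0.5905, -0.1962, 0.0329]
orientation: [0.001, 0.245, 0.97, 0.001]
wrist_force: [2.9, 5.4, 5.4]
finger_gap: 0.0091
grip_force: 26.3
```

Request:
jog_arm(
  increments=[
    [[0,-0.0024,-0.0479,0,0,0,255],[0,-0.0072,-0.0475,0,0,0,255],[0,-0.0119,-0.0465,0,0,0,255],[0,-0.0164,-0.0451,0,0,0,255],[0,-0.0209,-0.0432,0,0,0,255],[0,-0.0251,-0.0409,0,0,0,255],[0,-0.029,-0.0382,0,0,0,255],[0,-0.0327,-0.0351,0,0,0,255],[0,-0.036,-0.0316,0,0,0,255],[0,-0.039,-0.0279,0,0,0,255],[0,0,0,0,0,0,255]],
  ],
)

```text
clock: 5.45
tcp_pos: [0.5645, -0.2445, 0.1361]
orientation: [0.002, 0.245, 0.97, 0.001]
wrist_force: [1.4, 9.9, 13.2]
finger_gap: 0.0088
grip_force: 25.8
```

Request:
jog_arm(
  increments=[
    [[0,-0.0416,-0.0239,0,0,0,255],[0,-0.0438,-0.0196,0,0,0,255],[0,-0.0456,-0.0152,0,0,0,255],[0,-0.0468,-0.0105,0,0,0,255],[0,-0.0477,-0.0058,0,0,0,255],[0,-0.048,-0.001,0,0,0,255],[0,-0.0478,0.0038,0,0,0,255],[0,-0.0472,0.0086,0,0,0,255],[0,-0.0461,0.0132,0,0,0,255],[0,0,0,0,0,0,255],[0,0,0,0,0,0,255]],
  ],
)

```text
clock: 6.55
tcp_pos: [0.5138, -0.3372, 0.1452]
orientation: [0.0, 0.246, 0.969, -0.0]
wrist_force: [2.7, -1.1, 1.5]
finger_gap: 0.0087
grip_force: 26.4
```

```bash
python3 - <<'E'
from h import *
a=cams.read_camera('side')['pixels'][190:310,280:440];b=cams.read_camera('scene')['pixels'][60:180,100:260]
cv2.imwrite('pics/e.png',cv2.resize(np.hstack([a,b]),(800,300))[:,:,::-1])
E
```

```text
(no output)
```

View pics/e.png

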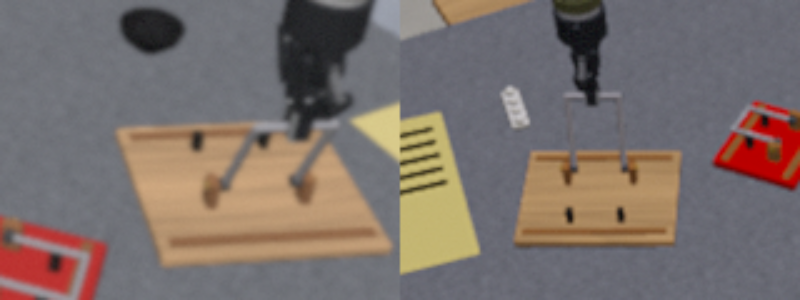

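The bar is still in the pads, and the tool's travel puts the leg at q≈1.91. Now open and lift straight up.

Request:
jog_arm(
  increments=[
    [[0,0,0,0,0,0,200],[0,0,0,0,0,0,170],[0,0,0,0,0,0,140],[0,0,0,0,0,0,110],[0,0,0,0,0,0,90],[0,0,0,0,0,0,90],[0,0,0,0,0,0,90],[0,0,-0.08,0,0,0,90],[0,0,-0.1,0,0,0,90],[0,0,-0.15,0,0,0,90],[0,0,-0.15,0,0,0,90],[0,0,-0.1,0,0,0,90],[0,0,0,0,0,0,90],[0,0,0,0,0,0,90],[0,0,0,0,0,0,90]],
  ],
)

```text
clock: 8.15
tcp_pos: [0.5135, -0.3361, 0.2889]
orientation: [-0.001, 0.245, 0.97, 0.001]
wrist_force: [-0.1, 0.2, 0.2]
finger_gap: 0.0556
grip_force: 0.0
```

```bash
python3 - <<'E'
from h import *
a=cam('side');b=cam('scene');ims=[]
h=np.array([.5319,-.3030,.044]);d=np.array([.4755,.8797,0])
for c,(r,q) in((a,(190,280)),(b,(60,100))):
    im=cv2.resize(c['pixels'][r:r+120,q:q+160],(400,300))
    for ang,col in((2.0,(0,255,0)),(1.83,(255,0,0))):
        u=(proj(c,h+.12*(np.cos(ang)*d+np.array([0,0,np.sin(ang)])))-[q,r])*2.5
        cv2.circle(im,tuple(int(x) for x in u),3,col,1)
    ims.append(im)
cv2.imwrite('pics/f.png',np.hstack(ims)[:,:,::-1])
s=env.get_state();print(s['tcp_pos'],s['qvel'],s['wrist_force'])
for n in('scene','side'):print(n,[(r['uv'],r['conf']) for r in spotter.landmark_of('ink_bowl',n)[:1]])
E
```

```text
[ 0.51336134 -0.33597892  0.28870382] [ 5.41196455e-05  4.91770620e-04  5.69674503e-03  1.93747632e-03
 -5.04957819e-04  3.43340095e-04] [ 0.26921498 -0.15022864 -0.30192814]
scene [([184.6, 198.2], 0.8)]
side [([337.6, 207.9], 0.62)]
```

View pics/f.png

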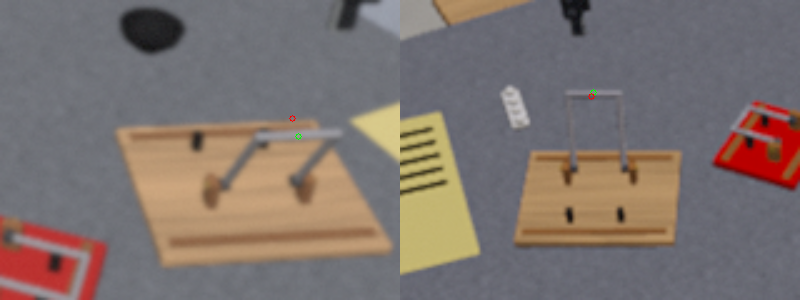

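The bar middle, at (298,136) in the side half, lies on the predicted q=2.0 mark and well off the 1.83 mark. The gripper is clear and the bowl hasn't moved, so I'll hand in.

```bash
python3 -c "
from workcell import ticket
print(ticket.hand_in())"
```

```text
the job is handed in; nothing more can be done
None
```

The larger stand's leg is open against its stop at about 2.0 rad and released. The bowl has not moved, the smaller stand was never approached, and the job is handed in; no verdict was returned.

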